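# Hold the stoppered sample cell in the photometer's light path

## Robot

A 7-joint arm with a two-finger parallel gripper is mounted at the origin on the work surface. World frame = base frame: x ahead of the robot, y to its left, z up, the work surface at z = 0. Lengths are in mm, angles in rad, forces in N, time in s.
With the tool pointing down it reaches from about 425 to 875 mm from the base axis. Payload 4.7 kg.
Tool frame: the origin (TCP) lies at the centre of the arm's flange, where the gripper is bolted on; the fingertips stand 173 mm ahead of it and the grasp point (between the pads) lies 155 mm ahead of it; y points along the fingers, x is the direction in which the jaws open and shut, and the axes are right-handed (so a half turn about y gives the same grasp; the last joint's range is limited). The gripper opens to 85 mm and grips with 20 to 120 N. Pads are 22 mm wide; open, the fingers measure 114 mm over their backs; the gripper's body (76 mm by 85 mm) begins 54 mm behind the grasp point. The pads swing forward as they close: fully open they stand 13 mm farther back than shut.
Start: joints at [-1.221, 0.321, -0.07, 1.45, 0.023, 1.371, -0.057], TCP at [214.206, 613.696, 404.749] pointing down, gripper open.
Joint ranges: [-2.86, 2.86], [-0.3, 2.09], [-1.38, 1.24], [0.06, 2.45], [-1.56, 4.7], [0.09, 2.05], [-2.69, 2.69]. Speed limits (rad/s): [2.57, 2.57, 3.14, 3.14, 3.14, 3.14, 3.14].

## Interface

Orientations are given as a 3x3 rotation matrix whose columns are the frame's x, y, z axes.
In Python, from station import robot gives the robot as it stands.
- The arm moves only by the shell command python3 -m crank 'ROWS' [FORCE]. ROWS is JSON, a list that holds one entry, the list of rows, each a list of 5 numbers: the finger opening in cm, from 0 to 8.54, then the shift along the tool's x, y, z in cm, then the turn about the tool's y in rad. In form: [[[jaw, x, y, z, yaw], ...]]. A call has exactly 5 rows; each row is the pose to reach, as a shift and turn from the pose measured when the call began, along the tool's axes at that moment; what a row does not reach only later rows make up. A row lasts 1/10 s, in which the tool goes at most 50 mm and 8.59 degrees, less where a joint would pass 70% of its speed; a pose out of reach is approached as far as the arm can. A call with a gripper value outside its range is refused whole. The fingers move at their own pace and stop on an object; FORCE is the grip in N (left out, the last holds). Time passes only in rows, so rows that repeat a pose let the fingers close, or fill a call up. It gives the time, the measured TCP pose, the force and the opening at its end, in the units of the state.
- robot.read_state(): the state, without advancing time (a new reading comes with each control period).
- robot.camera(name): name is "scene" or "top" or "wrist"; returns a dict with "pixels" (420x560x3 uint8, red, green, blue), "fx", "fy", "cx", "cy" (pixels), "k1" (the pictures are not rectified: a ray, as slopes to the right and down, at radius r is drawn at 1 + k1 r^2 times it, then the intrinsics apply), "T" (4x4, takes a point from camera to world coordinates). Camera axes: x right, y down, z forward; pixel columns grow to the right and rows downward; lengths in mm; the calibration is good to about 2 mm. A picture is of the moment at which its call begins. There is no depth.
- robot.hand_in(): hands the job in, once; it reports no verdict.
Trained networks look in the newest picture that a camera, given by its name, has taken for a name from the list of things; names that differ only in an ending like _2 or _b are one class to them, and where a whole thing is asked for, a point or a joint stands for the part that bears it (a point fixed in the world has none). Each returns a list of dicts, best first, with "confidence" (0 to 1); they miss things now and then, are a little off and sometimes report something else, mostly with a low value. They report only what shows in the picture. A call takes as long as a camera call.
- robot.recognise(camera, name): "extent" ([left, top, right, bottom] in pixels, round what is visible of it).
- robot.landmark_of(camera, name): "location" ([column, row] in pixels: a listed point, or the origin of a listed thing).
The state is a dict: "clock": time; "joint_pos": joint angles; "joint_velocities": joint speeds; "joint_torque": joint torques, N m; "tool_pos": TCP position; "eef_rot": TCP orientation; "contact_force": force on the tool from outside, world axes, zero at the start; "wrist_torque": the same for the moment, N m; "finger_gap": finger opening in mm.
Only numpy, scipy, OpenCV 4.12 (cv2) and the standard library are available. Lean on these libraries where they do the work, as an engineer would, in place of code of your own. Each camera call takes 0.05 s, during which the arm holds its last target.

## Task

Pluck the glass cell with the tall round stopper out of the pocket tray, gripping it only by its two long frosted sides: never let the fingers touch its clear end windows, its cap or its stopper. Carry it to the open photometer and finish while still holding it there, upright and still in mid-air, centred on the light path midway between the two black collars, with its clear windows facing the collars. Leave the other two cells and everything else on the desk where they are.

Things in the scene. Friction and masses are not known exactly. Their poses are not given: they have to be found in the camera images.
- cell_center (a point): Half-way up the glass of the cell to take, which alone has a stopper. Glass 13 mm wide (x), 32 long (y), 46 high, z up; about 35 g. The long sides (facing +x, -x, 13 mm apart) are frosted: grip only these. The narrow ends (+y, -y) are clear windows; light passes along y. Half a turn makes no difference. It starts upright in one of the tray's pockets, 20 mm deep in it, 26 mm of glass free above.
- cell_stopper (a point): Tip of that cell's stopper, on its upright axis, 40 mm above cell_center. On the glass lies a flat white cap (10 by 26 mm, 4 mm high), on that the round white stopper, 10 mm across, up to 17 mm above the glass. Not to be touched.
- tray: Fixed grey pocket tray, 56 mm (x) by 196 mm (y) by 25 mm high, origin at the centre of its underside, z up. Three pockets in a row at y = -60, 0 and +60 mm, each 15 by 34 mm and 20 mm deep (floor 5 mm above the desk): 1 mm play all round. The cells stand with their length along the tray's y.
- blank_a_center (a point): Centre of one of the two other cells in the tray: same glass, 13 mm wide (its x), 32 mm long (its y) and 46 mm high, same flat cap but no stopper. Leave it in its pocket.
- blank_b_center (a point): Centre of the other cell without a stopper, the same as the first. Leave it in its pocket.
- light_path (a point): Middle of the photometer's light path, 75 mm above the desk, on the common axis of the two black collars and midway between them. Axes: y along the level light path, z up. The collars are 28 mm across, 96 mm apart; nothing between them can carry the cell, so it must be held in the air.
- photometer: Fixed open bench, origin under its centre, light path along y. Dark base 90 mm (x) by 310 (y), 22 mm high. White lamp housing, 80 mm in x, y = 60 to 150 mm, top at 120 mm with fins. Grey detector housing, 70 mm in x, y = -60 to -140 mm, top at 115 mm with knob. Each has a collar reaching 12 mm into the gap.
- slide_box: Bystander: loose blue slide box, 90 by 100 by 34 mm, origin at the centre of its underside.
- dish: Bystander: loose open glass dish, 90 mm across, 15 mm high, origin at the centre of its underside.
- reagent: Bystander: loose small amber bottle, 44 mm across, 80 mm high, origin at the centre of its underside.

How it is judged (in metres and radians):
On the way:
1. the stoppered cell is out of its pocket, clear above the tray, held by its frosted sides (height (world z) of cell_center above 0.055 m and contact force between each of cell_c0, cell_c1 and the fingers above 0.5 N), for 0.2 s.
At the end, for the whole second after the job is handed in: Cell held by both frosted sides, off the photometer, within 5 mm sideways, 10 mm in height of the light path axis and 20 mm of its middle; tilt and turn under 0.14 rad; under 20 mm/s; other cells within 10 mm, bystanders within 20 mm of their start (x of cell_center in the frame of light_path between -0.005 and 0.005 m and y of cell_center in the frame of light_path between -0.02 and 0.02 m and z of cell_center in the frame of light_path between -0.01 and 0.01 m and angle between cell_center's own z axis and vertical below 0.14 rad and angle between the y axis of cell_center and the y axis of light_path, either way round below 0.14 rad and contact force between each of cell_c0, cell_c1 and the fingers above 0.5 N and contact force between cell and photometer below 0.2 N and linear speed of cell below 0.02 m/s and distance of each of blank_a_center, blank_b_center from where it was at the start of the episode below 0.01 m and distance of each of slide_box, dish, reagent from where it was at the start of the episode below 0.02 m); the arm keeps its last pose, push and grip.
It fails at once if the fingers touch the cell's clear windows, cap or stopper (contact force between any of cell_c2, cell_c3, cell_c4, cell_c5 and the fingers above 0.5 N).
It fails at once if another cell is pulled or pushed out of place (distance of any of blank_a_center, blank_b_center from where it was at the start of the episode above 0.012 m).
It fails at once if a bystander is pushed (distance of any of slide_box, dish, reagent from where it was at the start of the episode above 0.025 m).
It also fails if it takes over 40 s, if anything falls off the work surface, if the arm or the gripper's body presses on something with over 40 N, if the wrist force passes 120 N, or if a joint passes its speed limit or range.

## Working session

There is one attempt and no reset: what is moved stays moved. The work goes in short steps, Python scripts to look and compute and a shell command to move; the robot and the scene stay as the last step left them, time stands still between calls to the robot, and variables do not carry over. Pictures are saved under pics/ and viewed, and the job is handed in when it is done.

```bash
ls; mkdir -p pics
cat > h.py <<'E'
import numpy as np, cv2
from station import robot
def snap(n,f):
    c=robot.camera(n); cv2.imwrite('pics/'+f,cv2.cvtColor(c['pixels'],cv2.COLOR_RGB2BGR)); return c
def ray(c,uv):
    d=np.array([(uv[0]-c['cx'])/c['fx'],(uv[1]-c['cy'])/c['fy']]); s=d.copy()
    for _ in range(30): s=d/(1+c['k1']*(s@s))
    T=np.array(c['T']); v=T[:3,:3]@np.array([s[0],s[1],1]); return T[:3,3],v/np.linalg.norm(v)
def atz(c,uv,z):
    o,v=ray(c,uv); return o+v*(z-o[2])/v[2]
def proj(c,p):
    T=np.array(c['T']); q=T[:3,:3].T@(np.array(p,float)-T[:3,3]); s=q[:2]/q[2]; s=s*(1+c['k1']*(s@s))
    return np.array([c['fx']*s[0]+c['cx'],c['fy']*s[1]+c['cy']])
def tri(a):
    A=np.zeros((3,3));b=np.zeros(3)
    for c,uv in a:
        o,v=ray(c,uv);P=np.eye(3)-np.outer(v,v);A+=P;b+=P@o
    p=np.linalg.solve(A,b); 
    return p,[np.round(proj(c,p)-uv,1).tolist() for c,uv in a]
E
python3 - <<'E'
from h import *
s=robot.read_state(); print(s['clock'],s['tool_pos'],np.round(s['eef_rot'],3),s['finger_gap'])
C={n:snap(n,n+'0.png') for n in('scene','top','wrist')}
for n,c in C.items(): print(n,np.round(c['T'],3).tolist(),c['fx'],c['k1'])
for k in ['cell_center','cell_stopper','tray','blank_a_center','light_path','photometer','slide_box','dish','reagent']:
    L=[]
    for n in C:
        r=robot.landmark_of(n,k)[:3]
        print(k,n,[(np.round(x['location'],1).tolist(),round(x['confidence'],2)) for x in r])
        if r: L.append((C[n],np.array(r[0]['location'])))
    if len(L)>1:
        p,e=tri(L); print('   ',np.round(p,1),e)
E
```

```text
pics
0.0 [214.16181662 613.48414432 403.61348137] [[ 0.329 -0.001 -0.944]
 [ 0.944 -0.002  0.329]
 [-0.002 -1.    -0.   ]] 85.15652345879764
scene [[0.097, 0.824, -0.558, 1066.804], [0.995, -0.075, 0.062, -93.037], [0.01, -0.561, -0.827, 752.257], [0.0, 0.0, 0.0, 1.0]] 449.5885527669925 -0.03530326625299653
top [[0.083, -0.972, 0.221, 484.576], [-0.997, -0.081, 0.02, -45.08], [-0.001, -0.222, -0.975, 790.397], [0.0, 0.0, 0.0, 1.0]] 407.81089524907185 -0.02382760537501146
wrist [[0.329, 0.895, 0.3, 137.418], [0.944, -0.312, -0.106, 640.682], [-0.002, 0.318, -0.948, 374.089], [0.0, 0.0, 0.0, 1.0]] 310.26689417551955 -0.010386324415715957
cell_center scene [([241.7, 206.0], 0.49), ([176.3, 212.2], 0.42)]
cell_center top [([315.2, 267.2], 0.67), ([318.9, 268.6], 0.41)]
cell_center wrist []
    [ 552.4 -112.4   32.7] [[-0.5, -0.0], [-0.5, -0.1]]
cell_stopper scene [([238.5, 196.8], 0.74), ([236.2, 318.0], 0.7)]
cell_stopper top [([316.5, 266.5], 0.75), ([269.6, 160.2], 0.3), ([348.3, 272.7], 0.26)]
cell_stopper wrist []
    [ 551.1 -114.4   61.3] [[0.7, 0.0], [0.8, 0.1]]
tray scene [([212
[... 398 characters left out ...]
3], [-2.2, -0.5]]
photometer scene [([383.4, 210.2], 0.92), ([238.2, 194.9], 0.71)]
photometer top [([168.6, 245.8], 0.8)]
photometer wrist []
    [572.1 170.5   9.2] [[-0.9, 0.1], [-0.9, -0.2]]
slide_box scene [([163.2, 313.1], 0.82)]
slide_box top [([397.1, 180.1], 0.82), ([348.7, 274.3], 0.34)]
slide_box wrist []
    [ 745.2 -267.6   -4.9] [[-2.7, -0.2], [-2.4, -0.2]]
dish scene [([303.6, 307.1], 0.72)]
dish top [([267.0, 160.3], 0.77), ([316.8, 265.9], 0.53)]
dish wrist []
    [761.7  -9.7   4.7] [[2.5, -0.1], [2.2, 0.4]]
reagent scene [([233.6, 316.4], 0.97)]
reagent top [([315.7, 268.7], 0.64), ([331.8, 166.9], 0.61)]
reagent wrist []
    [ 590.  -161.2 -438.8] [[1.3, 0.0], [1.2, 0.2]]
```

View pictures.

View pics/scene0.png

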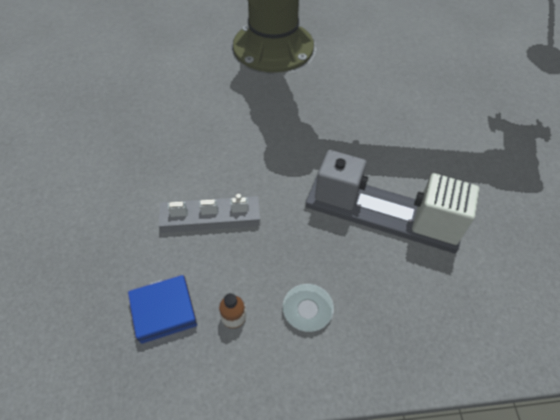

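View pics/top0.png

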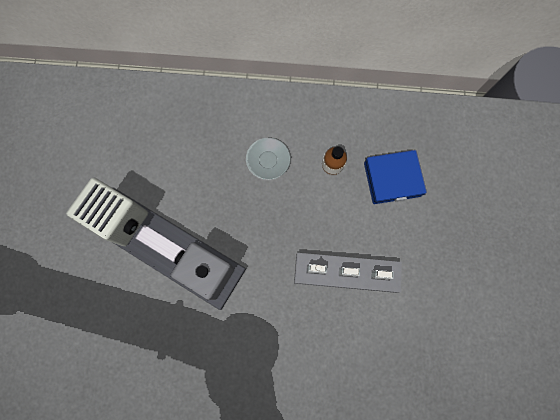

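The scene view shows the tray at (210,213) with the stoppered cell at its right end (239,203). In the top view that cell is at (317,267), with the photometer to the left. I'll zoom in for corners.

Run:
```python
import cv2,numpy as np
t=cv2.imread('pics/top0.png'); s=cv2.imread('pics/scene0.png')
def z(im,x,y,w,h,f,n): cv2.imwrite('pics/'+n,cv2.resize(im[y:y+h,x:x+w],None,fx=f,fy=f,interpolation=cv2.INTER_CUBIC))
z(t,285,240,125,60,6,'t_tray.png'); z(t,60,170,190,145,4,'t_ph.png'); z(s,150,185,120,60,6,'s_tray.png'); z(s,300,145,185,105,4,'s_ph.png')
```

```text
(no output)
```

View pics/t_tray.png

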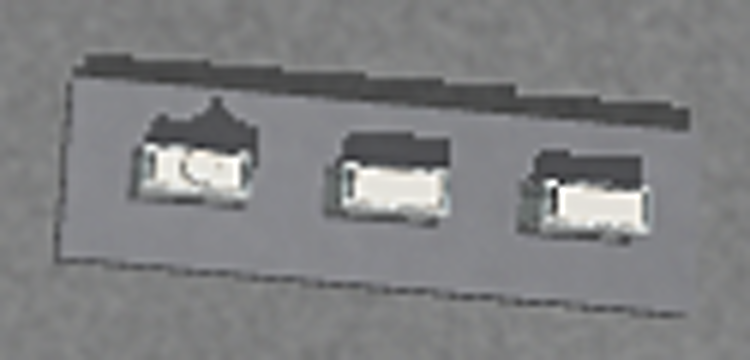

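View pics/t_ph.png

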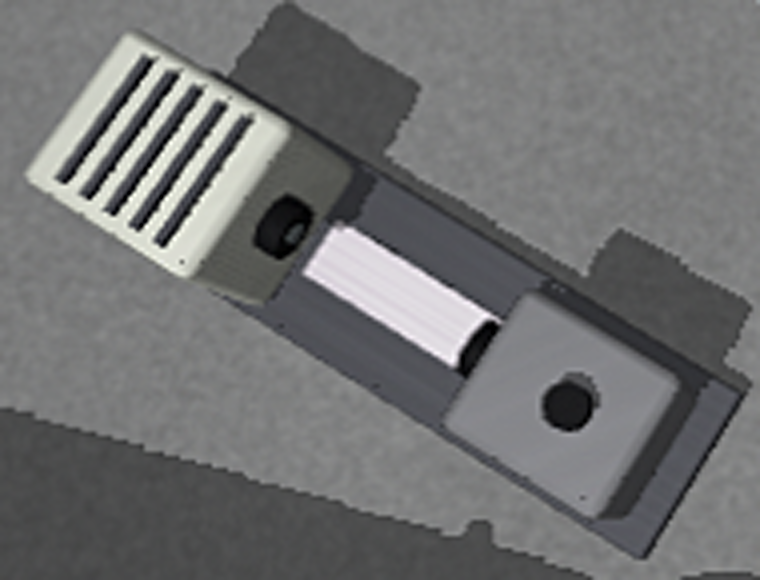

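View pics/s_tray.png

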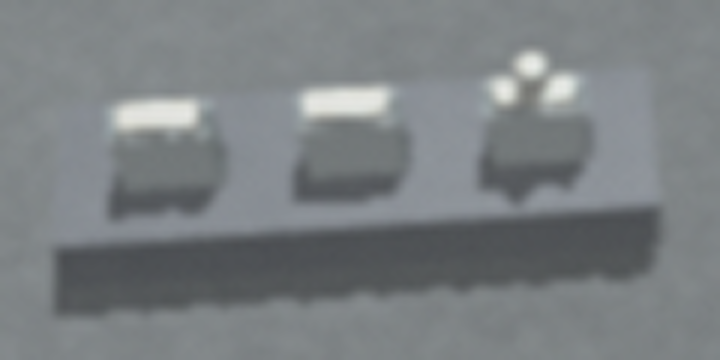

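View pics/s_ph.png

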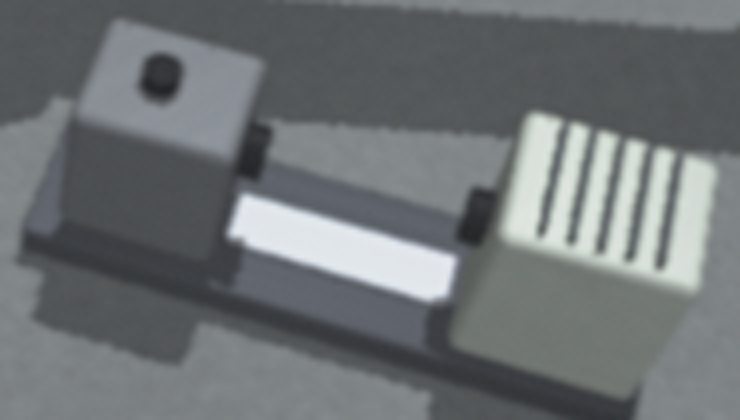

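```bash
cat > m.py <<'E'
from h import *
from scipy.optimize import least_squares
T=dict(robot.camera('top')); S=dict(robot.camera('scene'))
def t(u,v): return (T,np.array([285+u/6-.4,240+v/6-.4]))
def s(u,v): return (S,np.array([150+u/6-.4,185+v/6-.4]))
def tp(u,v): return (T,np.array([60+u/4-.4,170+v/4-.4]))
def sp(u,v): return (S,np.array([300+u/4-.4,145+v/4-.4]))
def fit(obs,x0,h=0):
    def f(x):
        r=[];R=np.array([[np.cos(x[2]),-np.sin(x[2])],[np.sin(x[2]),np.cos(x[2])]])
        for (c,uv),p in obs:
            w=np.r_[R@np.array(p[:2])+x[:2],p[2]]; r.append(proj(c,w)-uv)
        return np.concatenate(r)
    o=least_squares(f,x0,loss='soft_l1'); return o.x,f(o.x).reshape(-1,2)
tray=[(t(70,79),(28,98,25)),(t(692,130),(28,-98,25)),(t(57,259),(-28,98,25)),(t(690,313),(-28,-98,25)),
 (s(55,247),(28,-98,25)),(s(658,208),(28,98,25)),(s(55,313),(28,-98,0)),(s(655,272),(28,98,0))]
x,r=fit(tray,[550,-175,0]); print('tray',x,np.round(r,1).tolist())
ph=[(tp(750,385),(45,-155,22)),(tp(645,558),(-45,-155,22)),
 (tp(570,405),(0,-100,125)),(tp(680,380),(35,-140,115)),(tp(525,290),(35,-60,115)),(tp(445,420),(-35,-60,115)),(tp(600,520),(-35,-140,115)),
 (tp(290,128),(40,60,120)),(tp(188,278),(-40,60,120)),(tp(28,175),(-40,150,120)),(tp(130,32),(40,150,120)),
 (sp(262,62),(-35,-60,115)),(sp(222,163),(35,-60,115)),(sp(75,118),(35,-140,115)),(sp(112,20),(-35,-140,115)),
 (sp(532,112),(-40,60,120)),(sp(715,158),(-40,150,120)),(sp(695,292),(40,150,120)),(sp(500,240),(40,60,120)),(sp(22,236),(45,-155,22))]
x,r=fit(ph,[570,175,.5]); print('ph',x,np.round(r,1).tolist())
for e in ((T,S),):
  print('stopper tip', [np.round(v,1) for v in tri([t(203,165),s(531,58)])])
  for z in(63,): print('capT', [np.round(atz(*t(u,v),62),1) for u,v in ((195,170),(398,187),(600,207))])
  print('capS', [np.round(atz(*s(u,v),55+0),1) for u,v in ((155,115),(346,102))])
E
python3 m.py
```

```text
tray [ 5.50528797e+02 -1.75670133e+02 -6.22559264e-03] [[0.5, -1.1], [1.1, -0.4], [0.4, -1.0], [0.7, -0.6], [-0.5, -0.5], [0.6, -1.1], [2.2, -4.6], [1.5, -4.8]]
ph [ 5.71524084e+02  1.71464253e+02 -4.53432713e-01] [[0.2, 0.6], [0.8, -0.2], [-2.4, -3.2], [3.0, -2.3], [1.3, -4.3], [-2.0, -0.6], [0.2, -0.0], [2.2, -2.5], [0.2, 0.0], [-2.5, -1.2], [-0.1, -4.3], [2.1, -5.3], [2.6, -3.5], [-2.7, -4.4], [-0.8, -6.0], [-1.2, -4.0], [2.3, -1.7], [2.2, -1.0], [-0.9, -3.2], [-1.6, -2.5]]
stopper tip [array([ 549.8, -116. ,   67.9]), array([[0., 0.],
       [0., 0.]])]
capT [array([ 548.7, -114.2,   62. ]), array([ 548.6, -174.3,   62. ]), array([ 547.6, -234.1,   62. ])]
capS [array([ 551.8, -236.4,   55. ]), array([ 552.2, -176. ,   55. ])]
```

```bash
cat > go.py <<'E'
import sys
from h import *
# target grasp/TCP x y z yaw(world angle of tool x)
def go(x,y,z,yaw):
    s=robot.read_state(); R=np.array(s['eef_rot']); p=np.array(s['tool_pos'])
    d=R.T@(np.array([x,y,z])-p)/10
    a=np.arctan2(R[1,0],R[0,0])
    print('clock',round(s['clock'],2),'tcp',np.round(p,1),'yaw',round(a,4),'xz tilt',np.round(R[:,1],3),'gap',round(s['finger_gap'],1),'F',np.round(s['contact_force'],1))
    print('shift',np.round(d,2),'turn about y',round(-(yaw-a),3))
if __name__=='__main__': go(*map(float,sys.argv[1:]))
E
python3 go.py 566 175 404 -0.453
```

```text
clock 1.6 tcp [214.2 613.7 404.7] yaw 1.2351 xz tilt [ 0.  0. -1.] gap 85.0 F [-0.1 -0.3 -0.7]
shift [-29.83   0.07 -47.67] turn about y 1.688
```

```bash
python3 -m crank '[[[8,-2.5,0,-4,0.14],[6,-5,0,-8,0.28],[4,-7.5,0,-12,0.42],[4,-10,0,-16,0.56],[4,-12.5,0,-20,0.7]]]' 40; python3 go.py 566 175 404 -0.453
```

```text
clock: 2.1
tool_pos: [362.8, 428.1, 405.0]
eef_rot: [[0.863, 0.0, -0.505], [0.505, 0.001, 0.863], [0.001, -1.0, 0.0]]
contact_force: [1.2, -0.0, -0.5]
finger_gap: 40.1
clock 2.1 tcp [362.8 428.1 405. ] yaw 0.5293 xz tilt [ 0.     0.001 -1.   ] gap 40.1 F [ 1.2 -0.  -0.5]
shift [  4.76   0.09 -32.1 ] turn about y 0.982
```

```bash
python3 -m crank '[[[4,0.7,0,-4.6,0.14],[4,1.4,0,-9.2,0.28],[4,2.1,0,-13.8,0.42],[4,2.8,0,-18.4,0.56],[4,3.4,0,-23,0.7]]]'; python3 go.py 566 175 404 -0.453
```

```text
clock: 2.6
tool_pos: [509.2, 245.1, 405.3]
eef_rot: [[0.985, 0.001, 0.175], [-0.175, 0.001, 0.985], [0.001, -1.0, 0.002]]
contact_force: [-0.2, 0.6, 0.2]
finger_gap: 39.8
clock 2.6 tcp [509.2 245.1 405.3] yaw -0.1762 xz tilt [ 0.001  0.001 -1.   ] gap 39.8 F [-0.2  0.6  0.2]
shift [ 6.82  0.13 -5.9 ] turn about y 0.277
```

```bash
python3 -m crank '[[[4,2.5,0,-2.5,0.14],[4,5,0,-5,0.25],[4,6.8,0,-5.9,0.28],[4,6.8,0,-5.9,0.28],[4,6.8,0,-5.9,0.28]]]'
python3 - <<'E'
from h import *
import pickle
c=snap('wrist','w1.png'); pickle.dump(c,open('w1.pkl','wb'))
for k in('light_path','photometer'):
    for x in robot.landmark_of('wrist',k)[:2]: print(k,x,atz(c,np.array(x['location']),75 if k[0]=='l' else 0))
print(robot.read_state()['tool_pos'])
E
```

```text
clock: 3.1
tool_pos: [565.6, 176.5, 405.0]
eef_rot: [[0.899, 0.0, 0.438], [-0.438, 0.002, 0.899], [-0.001, -1.0, 0.002]]
contact_force: [-0.5, 0.6, 0.2]
finger_gap: 40.4
light_path {'location': [280.3, 192.1], 'confidence': 0.72} [570.32698315 176.60414386  75.        ]
photometer {'location': [282.4, 179.4], 'confidence': 0.56} [571.7932839  171.65210051   0.        ]
[564.96737492 177.2647546  405.10655906]
```

View pics/w1.png

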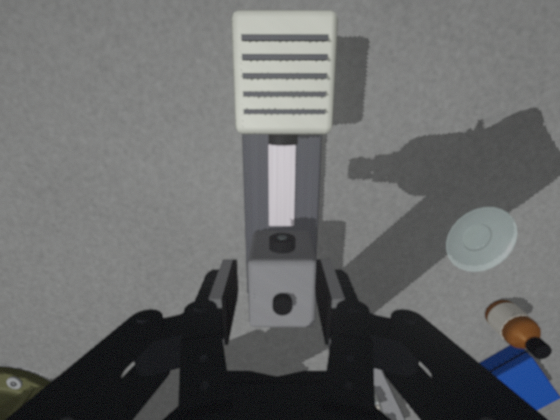

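Run:
```python
import cv2
t=cv2.imread('pics/w1.png')
cv2.imwrite('pics/w1z.png',cv2.resize(t[120:270,225:345],None,fx=4,fy=4,interpolation=cv2.INTER_CUBIC))
```

```text
(no output)
```

View pics/w1z.png

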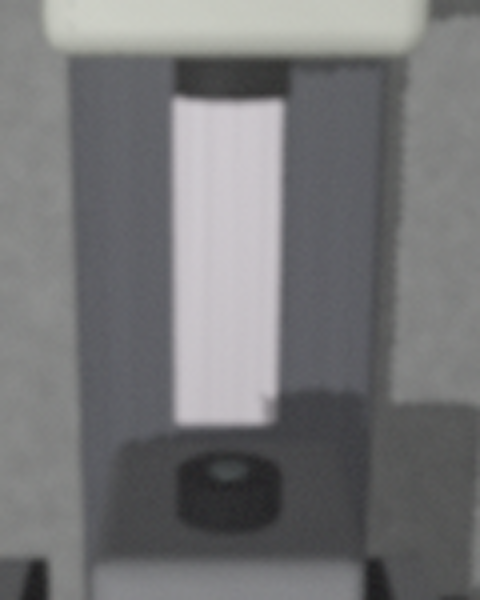

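Run:
```python
from h import *
import pickle
c=pickle.load(open('w1.pkl','rb'))
def w(u,v,z): return atz(c,np.array([225+u/4-.4,120+v/4-.4]),z)
a=w(233,98,89);b=w(229,452,89)
def rep(n,a,b):
    d=a-b; print(n,np.round(a,1),np.round(b,1),'mid',np.round((a+b)/2,1),'len',round(np.linalg.norm(d),1),'yaw',round(np.arctan2(-d[0],d[1]),4))
rep('collar',a,b)
rep('strip',w(229,100,22),w(224.5,420,22))
rep('base',w(228,70,22),w(226.5,500,22))
rep('top lamp/det edge',w(236,45,118),w(229,562,115))
print('collar w',w(175,85,80)-w(291,85,80), w(178,490,75)-w(281,490,75))
```

```text
collar [593.4 219.6  89. ] [555.1 141.8  89. ] mid [574.3 180.7  89. ] len 86.7 yaw -0.4581
strip [590.2 212.4  22. ] [547.4 126.5  22. ] mid [568.8 169.5  22. ] len 96.0 yaw -0.4619
base [593.5 220.   22. ] [536.4 102.2  22. ] mid [565.  161.1  22. ] len 130.8 yaw -0.4514
top lamp/det edge [599.4 231.9 118. ] [547.3 126.7 115. ] mid [573.4 179.3 116.5] len 117.5 yaw -0.4592
collar w [-24.35363077  11.85856348   0.        ] [-24.45587804  11.90424449   0.        ]
```

```bash
python3 go.py 551 -110 320 -0.006
```

```text
clock 3.25 tcp [565.  177.3 405.1] yaw -0.4521 xz tilt [ 0.     0.002 -1.   ] gap 40.1 F [ 0.2 -0.4 -0.1]
shift [ 11.3    8.45 -26.47] turn about y -0.446
```

```bash
python3 -m crank '[[[4,1.8,1,-4.2,-0.09],[4,3.6,2,-8.4,-0.18],[4,5.4,3,-12.6,-0.27],[4,7.2,4,-16.8,-0.36],[4,9,5,-21,-0.446]]]'; python3 go.py 551 -110 320 -0.006
```

```text
clock: 3.75
tool_pos: [553.8, -50.9, 354.5]
eef_rot: [[1.0, 0.001, -0.001], [0.001, 0.003, 1.0], [0.001, -1.0, 0.003]]
contact_force: [0.4, 0.3, 0.1]
finger_gap: 39.9
clock 3.75 tcp [553.8 -50.9 354.5] yaw 0.0012 xz tilt [ 0.001  0.003 -1.   ] gap 39.9 F [0.4 0.3 0.1]
shift [-0.29  3.44 -5.92] turn about y 0.007
```

```bash
python3 -m crank '[[[4,-0.2,2,-3,0.005],[4,-0.3,3.5,-5.9,0.007],[4,-0.3,3.5,-5.9,0.007],[4,-0.3,3.5,-5.9,0.007],[4,-0.3,3.5,-5.9,0.007]]]'
python3 - <<'E'
from h import *
import pickle
c=snap('wrist','w2.png'); pickle.dump(c,open('w2.pkl','wb'))
for x in robot.landmark_of('wrist','cell_stopper')[:2]: print(x,atz(c,np.array(x['location']),68))
t=cv2.imread('pics/w2.png')
cv2.imwrite('pics/w2z.png',cv2.resize(t[100:340,180:380],None,fx=2.5,fy=2.5,interpolation=cv2.INTER_CUBIC))
E
```

```text
clock: 4.25
tool_pos: [551.5, -107.6, 319.9]
eef_rot: [[1.0, 0.002, 0.002], [-0.002, 0.004, 1.0], [0.002, -1.0, 0.004]]
contact_force: [0.3, 0.3, -0.8]
finger_gap: 39.7
{'location': [277.2, 231.9], 'confidence': 0.85} [ 553.24761896 -116.00396621   68.        ]
{'location': [491.5, 223.2], 'confidence': 0.65} [ 718.39197773 -109.35183272   68.        ]
```

View pics/w2.png

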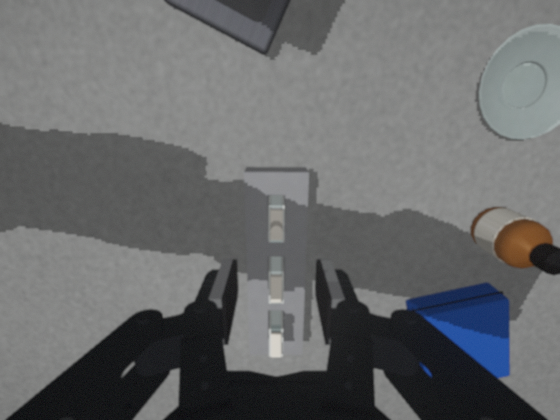

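View pics/w2z.png

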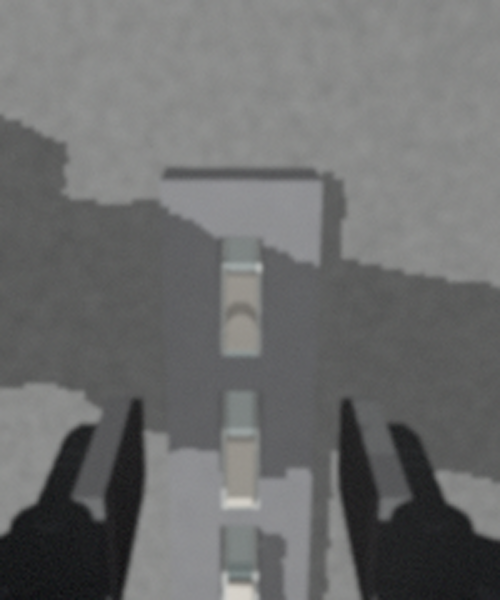

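```bash
python3 - <<'E'
from h import *
import pickle
c=pickle.load(open('w2.pkl','rb'));print(c['cx'],c['cy'])
w=lambda u,v,z: np.round(atz(c,np.array([180+u/2.5-.3,100+v/2.5-.3]),z),1)
print('glass top ends',w(242,268,51),w(241,355,51)); print('tray +y edge',w(162,180,25),w(322,180,25))
E
python3 go.py 551.2 -116 240 -0.006
```

```text
276.20563745493575 211.05949189857537
glass top ends [ 552.8 -101.1   51. ] [ 552.4 -131.8   51. ]
tray +y edge [525.2 -77.3  25. ] [580.6 -77.5  25. ]
clock 4.35 tcp [ 551.5 -107.8  320. ] yaw -0.0024 xz tilt [ 0.002  0.004 -1.   ] gap 40.1 F [ 0.5  0.3 -0.1]
shift [-0.04  8.   -0.85] turn about y 0.004
```

```bash
python3 -m crank '[[[4,0,3,-0.4,0.004],[4,0,6,-0.9,0.004],[4,0,8,-0.9,0.004],[4,0,8,-0.9,0.004],[4,0,8,-0.9,0.004]]]'
python3 - <<'E'
from h import *
import pickle
c=snap('wrist','w3.png'); pickle.dump(c,open('w3.pkl','wb')); print(np.round(c['T'],3).tolist())
t=cv2.imread('pics/w3.png')
cv2.imwrite('pics/w3z.png',cv2.resize(t[200:400,180:380],None,fx=3,fy=3,interpolation=cv2.INTER_CUBIC))
E
python3 go.py 552 -116 201 -0.006
```

```text
clock: 4.85
tool_pos: [552.1, -115.7, 240.6]
eef_rot: [[1.0, 0.003, 0.005], [-0.005, 0.004, 1.0], [0.003, -1.0, 0.004]]
contact_force: [1.2, -0.4, 0.1]
finger_gap: 40.2
[[1.0, -0.005, 0.001, 553.097], [-0.005, -0.949, -0.314, -33.47], [0.003, 0.314, -0.949, 211.244], [0.0, 0.0, 0.0, 1.0]]
clock 4.9 tcp [ 552.4 -115.9  241.3] yaw -0.0051 xz tilt [ 0.004  0.004 -1.   ] gap 39.9 F [0.6 0.1 0.6]
shift [-0.06  4.03 -0.02] turn about y 0.001
```

View pics/w3z.png

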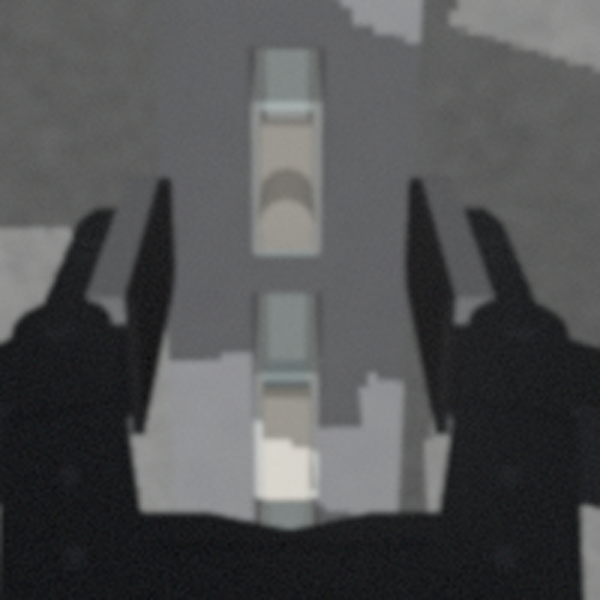

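```bash
python3 -m crank '[[[4,-0.08,1.5,0,0.001],[4,-0.08,3,0,0.001],[4,-0.08,3.9,0,0.001],[4,-0.08,3.9,0,0.001],[3,-0.08,3.9,0,0.001]]]' 40
python3 - <<'E'
from h import *
import pickle
c=snap('wrist','w4.png')
t=cv2.imread('pics/w4.png')
cv2.imwrite('pics/w4z.png',cv2.resize(t[200:400,180:380],None,fx=3,fy=3,interpolation=cv2.INTER_CUBIC))
E
python3 go.py 552 -116 201 -0.006
```

```text
clock: 5.4
tool_pos: [551.7, -115.9, 201.8]
eef_rot: [[1.0, 0.003, 0.006], [-0.006, 0.004, 1.0], [0.003, -1.0, 0.004]]
contact_force: [0.2, 0.7, -0.8]
finger_gap: 30.3
clock 5.45 tcp [ 551.9 -116.   202.3] yaw -0.0064 xz tilt [ 0.004  0.004 -1.   ] gap 30.3 F [ 0.1 -0.2  0. ]
shift [ 0.01  0.13 -0.  ] turn about y -0.0
```

View pics/w4z.png

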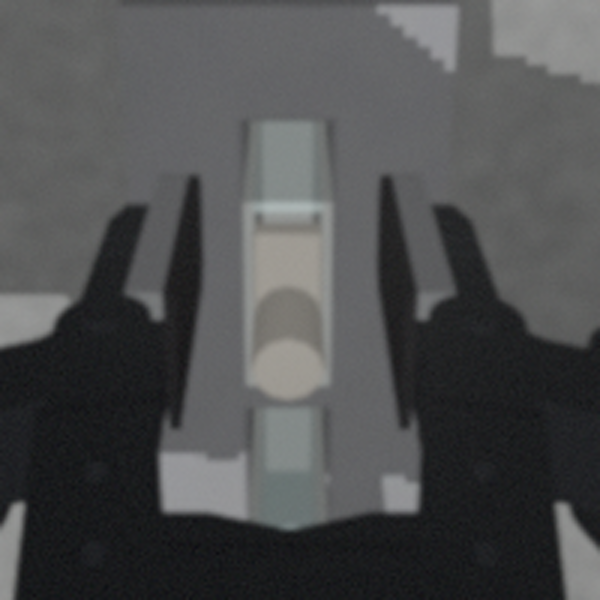

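Run:
```python
from h import *
c=robot.camera('wrist')
for p in [(537,-105,29),(537,-105,65),(537,-127,29),(552,-100,51),(552,-132,51),(551.5,-116,68)]: print(p,np.round((proj(c,p)-[180,200])*3,0))
```

```text
(537, -105, 29) [193. 164.]
(537, -105, 65) [169. 285.]
(537, -127, 29) [198. 276.]
(552, -100, 51) [280. 200.]
(552, -132, 51) [282. 381.]
(551.5, -116, 68) [277. 367.]
```

```bash
python3 -m crank '[[[2.4,-0.05,0,0,0],[2,-0.05,0,0,0],[1,-0.05,0,0,0],[0.5,-0.05,0,0,0],[0.5,-0.05,0,0,0]]]' 40
python3 - <<'E'
from h import *
c=snap('wrist','w5.png')
t=cv2.imread('pics/w5.png')
cv2.imwrite('pics/w5z.png',cv2.resize(t[200:400,180:380],None,fx=3,fy=3,interpolation=cv2.INTER_CUBIC))
E
python3 go.py 552 -116 201 -0.006
```

```text
clock: 6.0
tool_pos: [551.7, -116.0, 202.9]
eef_rot: [[1.0, 0.005, 0.006], [-0.006, 0.004, 1.0], [0.005, -1.0, 0.004]]
contact_force: [-1.0, 0.6, 3.2]
finger_gap: 12.2
clock 6.05 tcp [ 551.7 -116.   202.9] yaw -0.0063 xz tilt [ 0.005  0.004 -1.   ] gap 12.1 F [-0.5  0.3  2.5]
shift [0.03 0.19 0.  ] turn about y -0.0
```

View pics/w5z.png

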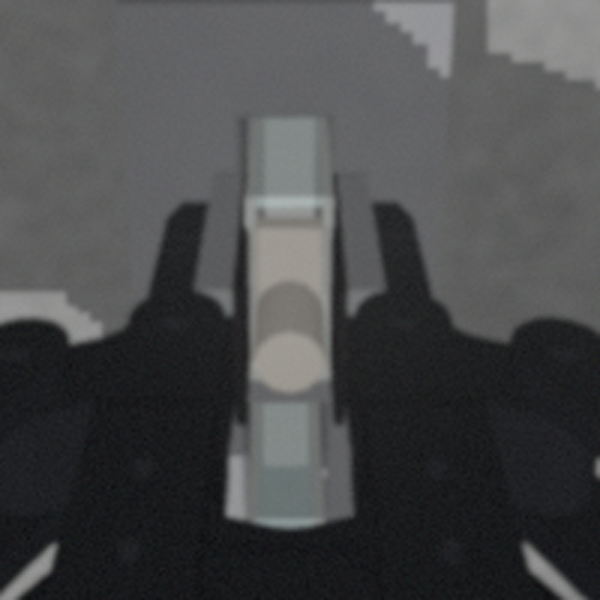

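Gripped at 12.2 mm: both pads are on the frosted sides, and the stopper at (288,360) in the zoom is untouched. Lifting now.

```bash
python3 -m crank '[[[0.5,0,-0.7,0,0],[0.5,0,-2,0,0],[0.5,0,-4,0,0],[0.5,0,-7,0,0],[0.5,0,-10,0,0]]]'; python3 go.py 572.3 176.6 345 -0.457
```

```text
clock: 6.55
tool_pos: [550.9, -116.5, 304.6]
eef_rot: [[1.0, 0.005, 0.007], [-0.007, 0.004, 1.0], [0.005, -1.0, 0.004]]
contact_force: [0.4, -0.5, -0.3]
finger_gap: 12.1
clock 6.55 tcp [ 550.9 -116.5  304.6] yaw -0.0066 xz tilt [ 0.005  0.004 -1.   ] gap 12.1 F [ 0.4 -0.5 -0.3]
shift [ 1.97 -3.92 29.34] turn about y 0.45
```

```bash
python3 -m crank '[[[0.5,0.2,-2,2,0.04],[0.5,0.5,-4,5,0.12],[0.5,0.9,-4.3,9,0.2],[0.5,1.2,-4.3,13,0.28],[0.5,1.4,-4.3,17,0.36]]]'; python3 go.py 572.3 176.6 345 -0.457
```

```text
clock: 7.05
tool_pos: [565.8, 54.5, 349.9]
eef_rot: [[0.932, 0.007, 0.362], [-0.362, 0.004, 0.932], [0.005, -1.0, 0.007]]
contact_force: [0.6, 0.5, -0.8]
finger_gap: 12.2
clock 7.05 tcp [565.8  54.5 349.9] yaw -0.3705 xz tilt [ 0.007  0.004 -1.   ] gap 12.2 F [ 0.6  0.5 -0.8]
shift [-3.82  0.54 11.61] turn about y 0.086
```

```bash
python3 -m crank '[[[0.5,-1,0.2,3.5,0.03],[0.5,-2.3,0.5,7,0.06],[0.5,-3.3,0.5,10,0.086],[0.5,-3.8,0.5,11.6,0.086],[0.5,-3.8,0.5,11.6,0.086]]]'
python3 - <<'E'
from h import *
import pickle
C={n:snap(n,n+'6.png') for n in('wrist','scene','top')}; pickle.dump(C,open('c6.pkl','wb'))
for n in C:
    for k in('cell_stopper','cell_center','light_path'): print(n,k,[(np.round(x['location'],1),round(x['confidence'],2)) for x in robot.landmark_of(n,k)[:2]])
E
python3 go.py 572.3 176.6 250 -0.457
```

```text
clock: 7.55
tool_pos: [572.1, 179.1, 345.8]
eef_rot: [[0.9, 0.008, 0.436], [-0.436, 0.005, 0.9], [0.005, -1.0, 0.008]]
contact_force: [-0.1, 0.3, -0.6]
finger_gap: 11.9
wrist cell_stopper [(array([275.3, 318.8]), 0.77)]
wrist cell_center [(array([275.8, 270.5]), 0.96)]
wrist light_path [(array([277.9, 221.2]), 0.81), (array([278.3, 270.4]), 0.72)]
scene cell_stopper [(array([410.5, 141.6]), 0.66)]
scene cell_center [(array([404.4, 157.9]), 0.46)]
scene light_path [(array([392.9, 192.1]), 0.96), (array([410.2, 142.7]), 0.15)]
top cell_stopper [(array([129.6, 226. ]), 0.75)]
top cell_center [(array([136.2, 228.4]), 0.61)]
top light_path [(array([155.5, 239.7]), 0.69)]
clock 8.15 tcp [572.4 176.1 345.5] yaw -0.457 xz tilt [ 0.007  0.004 -1.   ] gap 12.0 F [-0.4 -0.  -1.4]
shift [-0.08  9.54 -0.03] turn about y 0.0
```

View pics/wrist6.png

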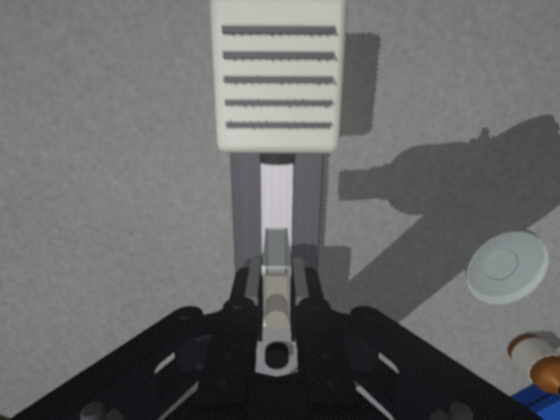

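View pics/scene6.png

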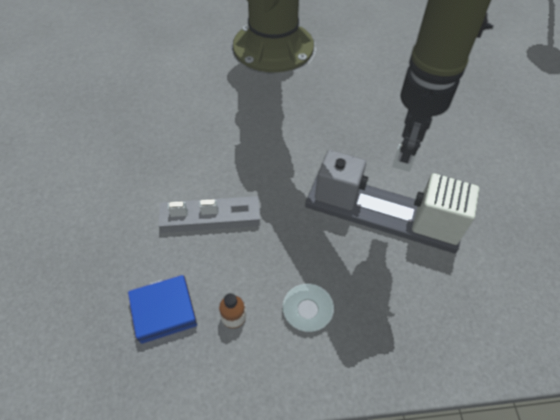

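Run:
```python
from h import *
import pickle
C=pickle.load(open('c6.pkl','rb'))
for n,L in dict(stop=dict(wrist=(275.3,318.8),scene=(410.5,141.6),top=(129.6,226)),cen=dict(wrist=(275.8,270.5),scene=(404.4,157.9),top=(136.2,228.4)),lp=dict(wrist=(277.9,221.2),scene=(392.9,192.1),top=(155.5,239.7))).items():
    p,e=tri([(C[k],np.array(v)) for k,v in L.items()]); print(n,np.round(p,1),e)
    x=np.array([.8974,-.4413]);y=np.array([.4413,.8974]);print('   lat',round(x@p[:2],1),'along',round(y@p[:2],1))
t=cv2.imread('pics/wrist6.png')
cv2.imwrite('pics/w6z.png',cv2.resize(t[130:370,200:350],None,fx=4,fy=4,interpolation=cv2.INTER_CUBIC)[:600])
```

```text
stop [572.7 177.1 207.4] [[1.9, 1.6], [-0.5, 0.6], [-1.3, 0.5]]
   lat 435.8 along 411.7
cen [574.5 178.2 169.6] [[3.0, 1.4], [1.1, 0.3], [0.1, 1.3]]
   lat 436.9 along 413.5
lp [573.9 175.1  75.2] [[0.5, -2.8], [-1.0, -1.0], [0.2, -0.3]]
   lat 437.8 along 410.4
```

View pics/w6z.png

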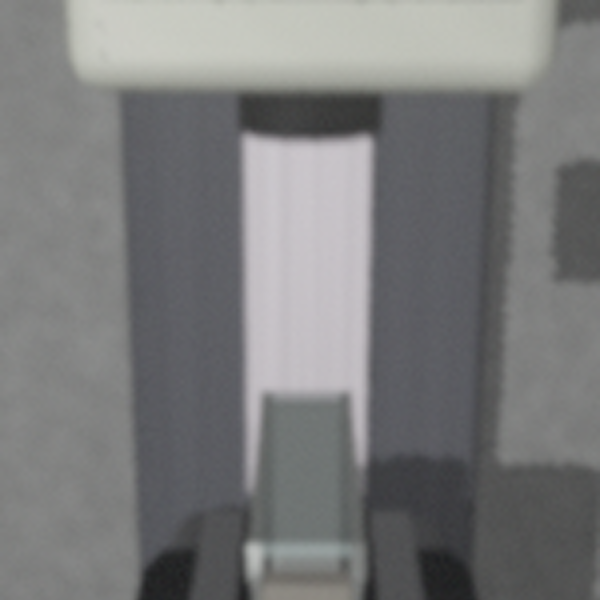

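```bash
python3 -m crank '[[[0.5,0.05,2.5,0,0],[0.5,0.05,5,0,0],[0.5,0.05,7.5,0,0],[0.5,0.05,9,0,0],[0.5,0.05,9.5,0,0]]]'
python3 - <<'E'
from h import *
import pickle
C={n:snap(n,n+'7.png') for n in('wrist','scene','top')}; pickle.dump(C,open('c7.pkl','wb'))
for k in('cell_stopper','cell_center','light_path'):
    L=[]
    for n in C:
        r=robot.landmark_of(n,k)
        if r: L.append((C[n],np.array(r[0]['location'])))
    p,e=tri(L); x=np.array([.8974,-.4413]);y=np.array([.4413,.8974]);print(k,len(L),np.round(p,1),e,'lat',round(x@p[:2],1),'along',round(y@p[:2],1))
t=cv2.imread('pics/wrist7.png')
cv2.imwrite('pics/w7z.png',cv2.resize(t[90:390,200:350],None,fx=4,fy=4,interpolation=cv2.INTER_CUBIC)[:600])
for n,(a,b) in dict(top=(110,200),scene=(340,140)).items():
    t=cv2.imread(f'pics/{n}7.png'); cv2.imwrite(f'pics/{n}7z.png',cv2.resize(t[b:b+90,a:a+110],None,fx=6,fy=6,interpolation=cv2.INTER_CUBIC))
E
python3 go.py 572.3 176.6 250 -0.457
```

```text
clock: 8.65
tool_pos: [573.0, 176.2, 248.7]
eef_rot: [[0.897, 0.004, 0.441], [-0.441, 0.003, 0.897], [0.003, -1.0, 0.005]]
contact_force: [-0.2, -0.4, -0.4]
finger_gap: 11.6
cell_stopper 3 [572.4 175.6 110.4] [[-0.8, -4.5], [0.6, -1.4], [1.7, -0.6]] lat 436.2 along 410.2
cell_center 3 [576.7 178.4  75.1] [[1.0, -2.7], [2.0, -1.2], [2.7, 0.4]] lat 438.8 along 414.6
light_path 2 [573.9 175.1  75.3] [[-1.8, 0.3], [-1.9, -0.4]] lat 437.8 along 410.4
clock 9.25 tcp [573.7 176.3 250.8] yaw -0.457 xz tilt [ 0.008  0.005 -1.   ] gap 12.2 F [-0.3 -0.2 -1. ]
shift [-0.14  0.08 -0.03] turn about y 0.0
```

View pics/w7z.png

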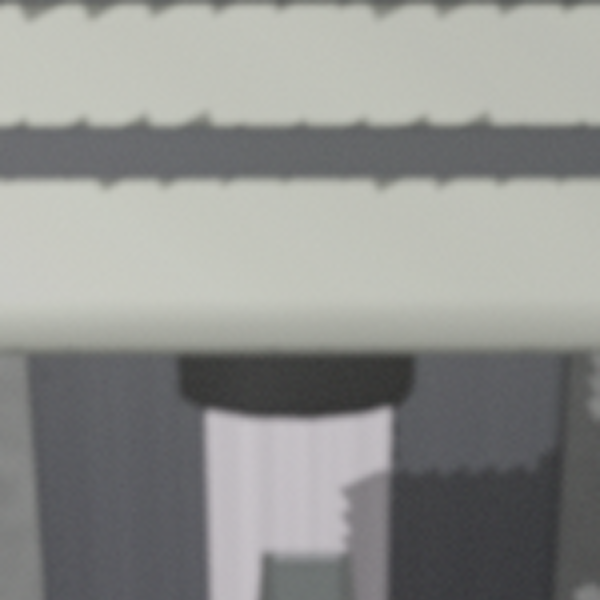

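View pics/scene7z.png

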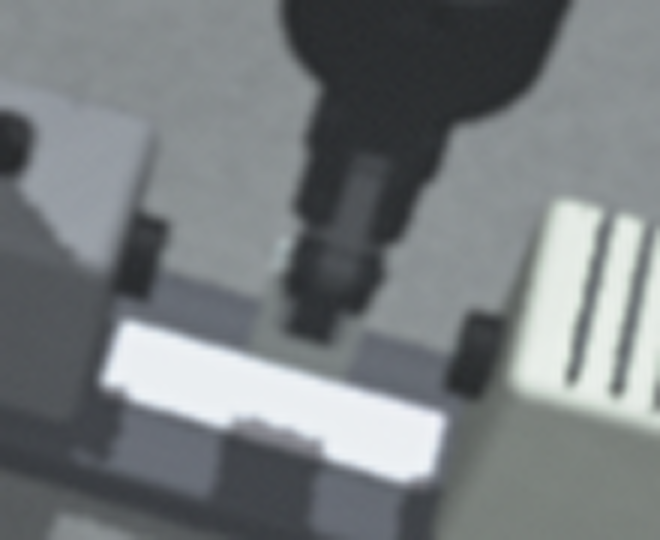

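View pics/top7z.png

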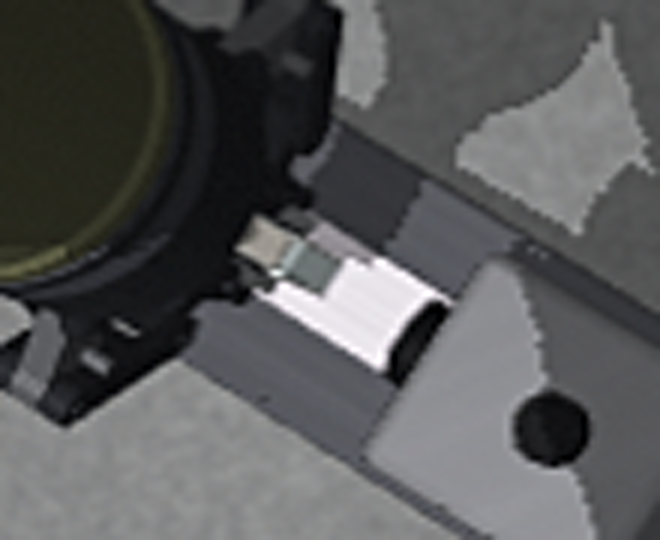

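The cell hangs about 1–1.5 mm to tool +x of the collar axis: in the zoom its foot is centred at column 307, the collar at 296. I'll nudge it back and re-check.

```bash
python3 -m crank '[[[0.5,-0.12,0,0,0],[0.5,-0.12,0,0,0],[0.5,-0.12,0,0,0],[0.5,-0.12,0,0,0],[0.5,-0.12,0,0,0]]]'
python3 - <<'E'
from h import *
c=snap('wrist','w8.png')
t=cv2.imread('pics/w8.png')
cv2.imwrite('pics/w8z.png',cv2.resize(t[170:370,200:350],None,fx=4,fy=4,interpolation=cv2.INTER_CUBIC)[:800][:600])
c=snap('top','top8.png')
E
python3 go.py 572.3 176.6 250 -0.457
```

```text
clock: 9.75
tool_pos: [572.6, 176.8, 250.8]
eef_rot: [[0.897, 0.008, 0.441], [-0.441, 0.005, 0.897], [0.005, -1.0, 0.008]]
contact_force: [-0.0, 0.5, -1.2]
finger_gap: 12.1
clock 9.85 tcp [572.6 176.8 250.8] yaw -0.457 xz tilt [ 0.008  0.005 -1.   ] gap 12.1 F [ 0.8 -0.2 -1.4]
shift [-0.02  0.08 -0.03] turn about y 0.0
```

View pics/w8z.png

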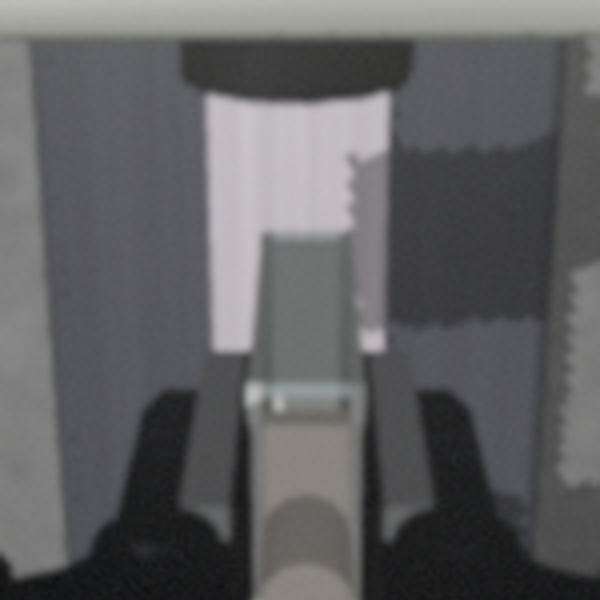

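View pics/top8.png

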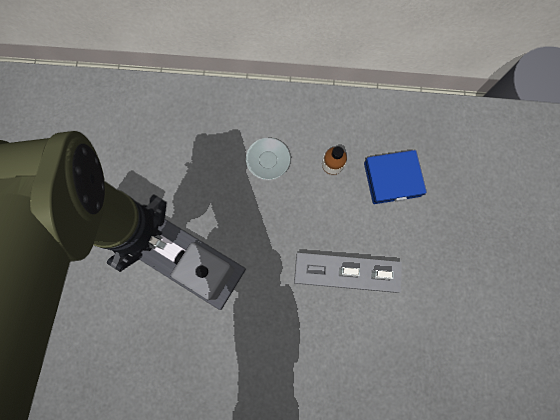

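```bash
python3 -m crank '[[[0.5,-0.12,0,0,0],[0.5,-0.12,0,0,0],[0.5,-0.12,0,0,0],[0.5,-0.12,0,0,0],[0.5,-0.12,0,0,0]]]'
python3 - <<'E'
from h import *
c=snap('wrist','w9.png')
t=cv2.imread('pics/w9.png')
cv2.imwrite('pics/w9z.png',cv2.resize(t[170:370,200:350],None,fx=4,fy=4,interpolation=cv2.INTER_CUBIC)[:600])
s=robot.read_state(); print(np.round(s['joint_velocities'],4))
E
python3 go.py 572.3 176.6 250 -0.457
```

```text
clock: 10.35
tool_pos: [571.5, 177.3, 250.8]
eef_rot: [[0.897, 0.008, 0.441], [-0.441, 0.005, 0.897], [0.005, -1.0, 0.007]]
contact_force: [-0.3, 0.2, -1.2]
finger_gap: 12.3
[-0.0007  0.0004  0.     -0.0006 -0.0012 -0.0001 -0.0013]
clock 10.4 tcp [571.5 177.3 250.8] yaw -0.457 xz tilt [ 0.008  0.005 -1.   ] gap 11.9 F [ 0.2 -0.2 -0.8]
shift [ 0.1   0.08 -0.03] turn about y -0.0
```

View pics/w9z.png

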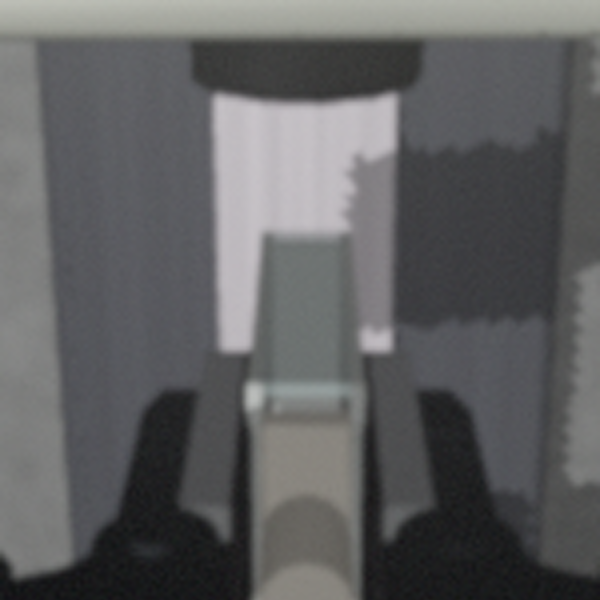

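Run:
```python
from station import robot
print(robot.hand_in()); s=robot.read_state(); print(s['clock'],s['tool_pos'],s['finger_gap'])
```

```text
the job is handed in; nothing more can be done
None
the job is handed in; nothing more can be done
```

I gripped the stoppered cell by its frosted sides at 40 N, lifted it out of the tray, and carried it over the photometer. I lowered it between the collars and handed in at about 10.4 s while still holding it. The hand-in gives no verdict.

**Last checks that agreed:**
- **Alignment:** in the final wrist picture the cell (column 306 in the zoom), the collar (307) and the light strip (306) line up to within about 0.2 mm sideways.
- **Turn and tilt:** the gripper is at −0.457 rad, matching the turn I measured for the light path, and its tilt is under 0.01 rad.
- **Height:** the tool height puts the cell centre at about 76 mm, and the recognition networks gave 75 mm.
- **Hold:** the finger opening stayed at about 12 mm, the joints were practically still, and no unusual contact force showed.
- **Other objects:** in the last top view (before the final 1 mm nudge) the other two cells, slide box, dish and reagent bottle look unmoved.

**Checks that disagreed:**
- **Sideways position:** the scene and top cameras put the light axis about 2 mm away from where the wrist camera did. I followed the wrist view, and the limit is 5 mm.
- **Stopper height:** triangulating the stopper gave a cell about 5 mm lower than the tool height implied, still inside the 10 mm limit.
- **First nudge:** the first 1.2 mm sideways correction barely changed the wrist picture, so I repeated it. The second one moved the view as expected.

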